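Load the tube labeller through its push-latched lid

ROBOT

A 6-joint arm with a two-finger parallel gripper is mounted at the origin on a cart in front of the work surface, level with it; the furniture and walls round the work are solid. World frame = base frame: x ahead of the robot, y to its left, z up, the work surface at z = 0. Lengths are in m, angles in rad, forces in N, time in s.
With the tool pointing down it reaches from about 0.3 to 0.85 m from the base axis. Payload 5.4 kg.
Tool frame: the origin (TCP) lies on the centre line of the jaws, within the pads' length; the fingertips stand 17 mm ahead of it and the grasp point (between the pads) lies 2 mm behind it; z points along the fingers, y is the line along which they close (so a half turn about z gives the same grasp; the last joint's range is limited). The gripper opens to 85 mm and grips with 20 to 120 N. Pads are 22 mm wide; open, the fingers measure 114 mm over their backs; the gripper's body (76 mm by 85 mm) begins 54 mm behind the grasp point. The pads swing forward as they close: fully open they stand 13 mm farther back than shut.
Start: joints at [-1.471, 0.158, 1.597, -0, 1.386, -0.21], TCP at [0.175, -0.548, 0.248] pointing down, gripper open.
Joint ranges: [-2.91, 2.91], [-0.94, 2.29], [0.18, 2.7], [-1.29, 4.43], [0.17, 2.64], [-3, 3]. Speed limits (rad/s): [2.57, 2.57, 3.14, 3.14, 3.14, 3.14].

INTERFACE

Orientations are given as a rotation vector (axis times angle).
In Python, from plant import ctrl, camera, camera_params gives the robot as it stands.
- The arm moves only by the shell command python3 -m inch 'ROWS' [FORCE]. ROWS is JSON, a list of rows, each an object of numbers: "tx", "ty", "tz": the shift along the tool's x, y, z in cm; "spin": the turn about the tool's z in degrees; "fingers": the opening, from -1 (shut) to 1 (fully open), so that 0 is half open. In form: [{"tx": .., "ty": .., "tz": .., "spin": .., "fingers": ..}, ...]. A call has 1 to 10 rows; each row is the pose to reach, as a shift and turn from the pose commanded when the call began, along the tool's axes at that moment; what a row does not reach only later rows make up. A row lasts 1/8 s, in which the tool goes at most 62.5 mm and 10.7 degrees, less where a joint would pass 70% of its speed; a pose out of reach is approached as far as the arm can. A call with a gripper value outside its range is refused whole. The fingers move at their own pace and stop on an object; FORCE is the grip in N (left out, the last holds). Time passes only in rows, so rows that repeat a pose let the fingers close. It gives the time, the measured TCP pose, the force, the opening and the grip force at its end, in the units of the state.
- ctrl.sense(): the state, without advancing time (a new reading comes with each control period).
- camera(name): name is "scene" or "top" or "wrist"; returns the picture (384x512x3 uint8, red, green, blue); there is no depth.
- camera_params(name): a dict with "fx", "fy", "cx", "cy" (pixels), "rvec" (rotation vector, rad) and "tvec" (3), from world to camera coordinates, as OpenCV has them; the wrist camera has in their place "hand_eye" (4x4, takes a point from camera to tool coordinates, whose origin is the TCP and whose axes are the flange's). Camera axes: x right, y down, z forward; pixel columns grow to the right and rows downward; lengths in m; the calibration is good to about 2 mm. A picture is of the moment at which its call begins: read the wrist's pose just before it. camera_params takes no time and is no camera call.
- ctrl.close_job(): hands the job in; it is judged then, once.
The state is a dict: "t": time; "q": joint angles; "dq": joint speeds; "joint_efforts": joint torques, N m; "eef_pos": TCP position; "eef_rot": TCP orientation; "force": force on the tool from outside, world axes, zero at the start; "wrist_torque": the same for the moment, N m; "opening": finger opening in m; "grip_force": force on a finger pad.
Only numpy, scipy, OpenCV 4.12 (cv2) and the standard library are available. Lean on these libraries where they do the work, as an engineer would, in place of code of your own. Each camera call takes 0.05 s, during which the arm holds its last target. There are 200 camera calls.

TASK

Load the tube labeller: press down the front of its lid so that the push latch lets go and the lid springs open, put every stoppered tube into the hopper so that they all drop into the narrow magazine slot below, then swing the lid shut and press it down again until it stays latched. Finally press the spring plunger beside the lid fully down to its stop and let it come back up; leave the power adapter, wash bottle and flask where they stand.

Things in the scene. Friction and masses are not known exactly. Their poses are not given: they have to be found in the camera images.
- labeller: white bench-top tube labeller, fixed, turned by up to 0.15 rad: main body 170 (x) x 228 (y) x 149 mm high, and beside it at +y a 64 mm square column, 118 mm high, that carries the plunger. Origin: centre of the main body's underside; x points to its back (away from the robot), y to its left, z up. Its front housing (x -85 to -45 mm) is 140 mm high.
- hopper_mouth (a point): centre of the mouth of the hopper under the lid, 145 mm above the worktop, 7 mm in front of the labeller's origin; axes as the labeller's. The mouth measures 69 (x) by about 200 (y) mm; its front face is steep and its back face slopes at 49 deg down to the slot's mouth 39 mm lower, so that tubes released anywhere over it slide into the slot.
- slot_floor (a point): centre of the magazine slot's floor, 8 mm above the worktop, 13 mm in front of the hopper mouth's centre; axes as the labeller's. The slot runs along y, 27 mm wide (x), 176 mm long (y), 98 mm deep; tubes dropped in lie along y on top of one another.
- lid (a joint): lid hinge, rad: 0 shut and latched, 2.0 sprung fully open. Push latch: pressing the lid's front down about 10 mm past 0 (to -0.06 to -0.075 rad, stop at -0.079; 4 to 6 N) and letting go toggles it. Latched, it is freed and a spring (3 to 4 N at the front edge) swings it open in about 1 s; swung down and pressed as deep, it stays at 0. A shallower press changes nothing.
- lid_pad (a point): centre of the grey press pad on the lid's upper face, 140 mm from the hinge line, 20 mm from the lid's front edge, about 160 mm above the worktop while latched. Moves with the lid; its x points along the lid towards the hinge, z out of the upper face.
- lid_hinge (a point): point on the lid's hinge line at mid width, 78 mm behind the labeller's origin, 158 mm above the worktop; the line runs along the labeller's y. The lid is a panel 160 mm from hinge to front edge, 226 mm wide, 6 mm thick, upper face 2 mm above the hinge line. Open at 2.0 it leans back past upright, front edge 305 mm up; a black latch plate then juts 50 mm forward from near its front edge.
- plunger (a joint): spring plunger, m: 0 up, 0.022 fully down at its stop; about 2.5 N to start, 10 N at the stop; it returns by itself
- plunger_top (a point): top centre of the plunger's black mushroom head (48 mm diameter), about 164 mm above the worktop when up; moves with the head
- tube_1: clear test tube with pale contents and a red stopper, 160 mm long, 19 to 22 mm thick, about 40 g, lying on the worktop; it does not roll readily. Origin: mid length on its axis, 10 mm above the worktop; x runs along the tube towards the stopper. Three to five of the five tubes are present.
- tube_2: as tube_1
- tube_3: as tube_1
- tube_4: as tube_1
- tube_5: as tube_1
- adapter_brick: black power adapter, 44 x 96 x 29 mm, lying near the tubes; leave alone. Origin: centre of its underside, long side along its y
- wash_bottle_0: squeeze bottle with a red nozzle, 78 mm diameter, 199 mm high; leave alone. Origin: centre of its underside
- flask: conical flask, 104 mm diameter, 176 mm high; leave alone. Origin: centre of its underside

How it is judged:
On the way, in this order (a step that is already met when the one before it is completed fails the run):
1. the lid is released and has sprung open (value of joint lid above 1.5 rad), for 0.2 s.
2. every tube lies in the magazine slot, released (x of tube_1 in the frame of slot_floor between -0.014 and 0.014 m and y of tube_1 in the frame of slot_floor between -0.025 and 0.025 m and z of tube_1 in the frame of slot_floor between 0 and 0.098 m and angle between the x axis of each of tube_1, tube_2, tube_3, tube_4, tube_5 and the y axis of slot_floor, either way round below 0.2 rad and contact force between each of tube_1, tube_2, tube_3, tube_4, tube_5 and the fingers below 0.1 N and x of tube_2 in the frame of slot_floor between -0.014 and 0.014 m and y of tube_2 in the frame of slot_floor between -0.025 and 0.025 m and z of tube_2 in the frame of slot_floor between 0 and 0.098 m and x of tube_3 in the frame of slot_floor between -0.014 and 0.014 m and y of tube_3 in the frame of slot_floor between -0.025 and 0.025 m and z of tube_3 in the frame of slot_floor between 0 and 0.098 m and x of tube_4 in the frame of slot_floor between -0.014 and 0.014 m and y of tube_4 in the frame of slot_floor between -0.025 and 0.025 m and z of tube_4 in the frame of slot_floor between 0 and 0.098 m and x of tube_5 in the frame of slot_floor between -0.014 and 0.014 m and y of tube_5 in the frame of slot_floor between -0.025 and 0.025 m and z of tube_5 in the frame of slot_floor between 0 and 0.098 m), for 0.2 s.
3. the lid is shut and stays latched with nothing touching it (value of joint lid between -0.02 and 0.02 rad and contact force between lid and the arm below 0.2 N and contact force between lid and the fingers below 0.2 N), for 0.5 s.
4. the plunger is pressed down to its stop (value of joint plunger above 0.0205 m), for 0.05 s.
At the end, for the whole second after the job is handed in: Every tube that is present lies released and at rest in the magazine slot, along it (centre within 14 mm across and 25 mm along the slot, less than 98 mm above its floor, within 0.2 rad of the slot's direction); the lid is shut and latched (within 0.02 rad of 0); the plunger is back up (under 3 mm) (all of step 2 and linear speed of each of tube_1, tube_2, tube_3, tube_4, tube_5 below 0.02 m/s and value of joint lid between -0.02 and 0.02 rad and value of joint plunger below 0.003 m); the robot touches nothing.
It fails at once if the power adapter is pushed more than 40 mm from its place or tipped over (distance of adapter_brick from where it was at the start of the episode above 0.04 m or angle between adapter_brick's own z axis and vertical above 0.6 rad).
It fails at once if the wash bottle is pushed more than 40 mm from its place or tipped over (distance of wash_bottle_0 from where it was at the start of the episode above 0.04 m or angle between wash_bottle_0's own z axis and vertical above 0.6 rad).
It fails at once if the flask is pushed more than 40 mm from its place or tipped over (distance of flask from where it was at the start of the episode above 0.04 m or angle between flask's own z axis and vertical above 0.6 rad).
Of tube_1, tube_2, tube_3, tube_4, tube_5 only 3 to 5 are there at a start; the rules pass over those that are not, and their reading is None.
At some moment in a run one of tube_5 may be knocked a few centimetres aside while the robot is not near it.
Once in a run the grip may slacken for a moment while it holds something.
It also fails if it takes over 208 s, if anything falls off the work surface, if the arm or the gripper's body presses on something with over 40 N, if the wrist force passes 120 N, or if a joint passes its speed limit or range.

## Working session

There is one attempt and no reset: what is moved stays moved. The work goes in short steps, Python scripts to look and compute and a shell command to move; the robot and the scene stay as the last step left them, time stands still between calls to the robot, and variables do not carry over. Pictures are saved under pics/ and viewed, at most 14 in all, crops included, and the job is handed in when it is done.

```bash
ls; mkdir -p pics; cat > h.py <<'E'
import numpy as np, cv2
from plant import ctrl, camera, camera_params
from scipy.spatial.transform import Rotation as R
def snap(n,f,crop=None,s=1.5):
    st=ctrl.sense(); im=camera(n); np.save('pics/'+f+'.npy',im)
    np.savez('pics/'+f+'_p.npz',pos=st['eef_pos'],rot=st['eef_rot'])
    cv2.imwrite('pics/'+f+'_raw.png',im[:,:,::-1])
    out(f,crop,s)
def out(f,crop=None,s=1.5,g=None):
    im=np.load('pics/'+f+'.npy')[:,:,::-1]
    if crop: x0,y0,x1,y1=crop; im=im[y0:y1,x0:x1]
    cv2.imwrite('pics/'+(g or f)+'.png',cv2.resize(im,None,fx=s,fy=s,interpolation=cv2.INTER_CUBIC))
def cam(n,f=None):
    p=camera_params(n); K=np.array([[p['fx'],0,p['cx']],[0,p['fy'],p['cy']],[0,0,1]])
    if 'hand_eye' in p:
        d=np.load('pics/'+f+'_p.npz'); T=np.eye(4);T[:3,:3]=R.from_rotvec(d['rot']).as_matrix();T[:3,3]=d['pos']
        W=np.linalg.inv(T@np.array(p['hand_eye'])); return K,W[:3,:3],W[:3,3]
    return K,R.from_rotvec(p['rvec']).as_matrix(),np.array(p['tvec'])
def ray(n,uv,z,f=None):
    K,Rm,t=cam(n,f); c=-Rm.T@t; d=Rm.T@np.linalg.inv(K)@np.array([*uv,1.]); return c+d*(z-c[2])/d[2]
def proj(n,P,f=None):
    K,Rm,t=cam(n,f); v=K@(Rm@np.asarray(P,float)+t); return v[:2]/v[2]
def rel(target,yaw=None):
    "shift in tool axes, cm"
    s=ctrl.sense(); M=R.from_rotvec(s['eef_rot']).as_matrix()
    return (M.T@(np.asarray(target)-s['eef_pos'])*100).round(2), M.round(3).tolist()
E
python3 - <<'E'
from h import *
s=ctrl.sense();print(s['eef_pos'],s['eef_rot'],s['t'],s['opening'],s['force'])
print(R.from_rotvec(s['eef_rot']).as_matrix().round(3))
snap('top','top1');snap('scene','sc1')
for n in('top','scene'):
  K,Rm,t=cam(n);print(n,K[0,0],(-Rm.T@t).round(3),Rm.round(2).tolist())
print(camera_params('wrist'))
E
```

```text
pics
[ 0.17523289 -0.54704231  0.24728858] [-3.10208148e+00 -4.84341285e-01 -2.30170246e-04] 0.0 0.08518748002233846 [-0.65246477  0.61352327 -0.13345362]
[[ 0.952  0.305 -0.   ]
 [ 0.305 -0.952  0.002]
 [ 0.    -0.002 -1.   ]]
top 400.5188254114328 [ 5.900e-02 -1.000e-03  1.681e+00] [[-0.01, -1.0, -0.0], [-0.96, 0.01, -0.28], [0.28, -0.0, -0.96]]
scene 347.74664172310185 [-0.009 -0.823  1.244] [[0.85, -0.53, 0.01], [-0.4, -0.65, -0.64], [0.34, 0.54, -0.76]]
{'fx': 272.1914646944056, 'fy': 272.1914646944056, 'cx': 249.8864085499057, 'cy': 192.14613581006375, 'hand_eye': array([[-4.58779492e-04, -9.50391787e-01, -3.11055044e-01,
         7.97962405e-02],
       [ 9.99999685e-01, -6.37680432e-04,  4.73443206e-04,
        -2.69375777e-04],
       [-6.48310249e-04, -3.11054729e-01,  9.50391780e-01,
        -1.26212790e-01],
       [ 0.00000000e+00,  0.00000000e+00,  0.00000000e+00,
         1.00000000e+00]])}
```

View pics/top1.png

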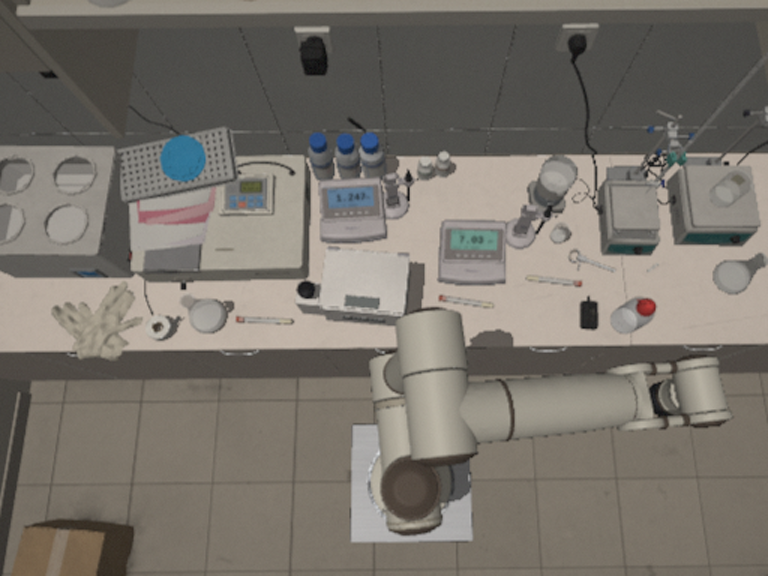

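View pics/sc1.png

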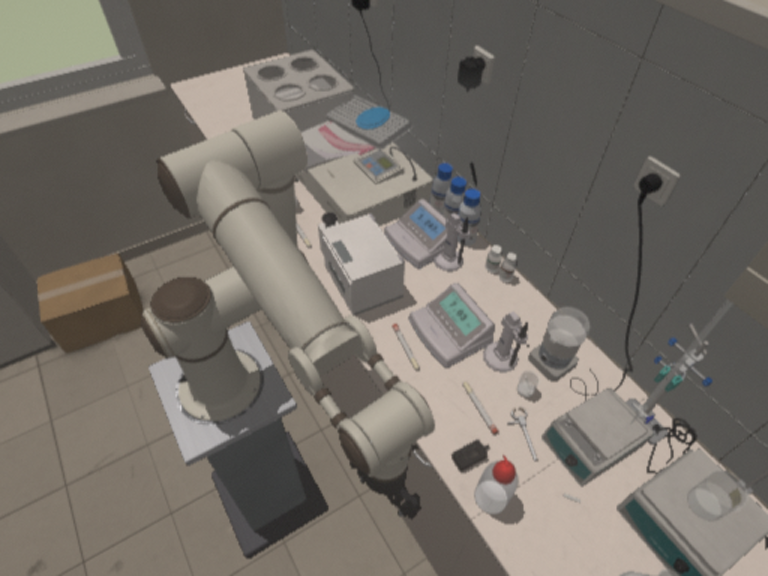

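Top view (1.5x): the labeller is at about (362,283) with its plunger at (305,290). There are three tubes, at (265,321), (466,301) and (553,281). The adapter is at (589,313), the bottle at (635,315) and the flask at (208,315). Next I'll enlarge a crop.

```bash
python3 - <<'E'
from h import *
out('top1',(120,150,460,245),2.35,'top1c')
E
```

```text
(no output)
```

View pics/top1c.png

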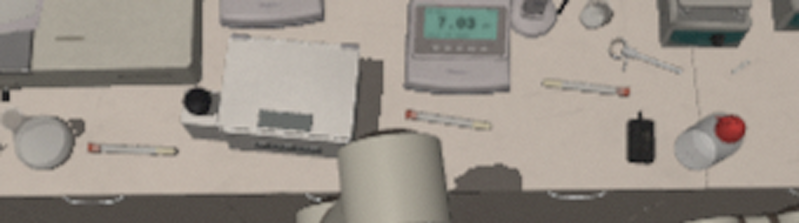

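The crop shows the lid corners at (230,37), (357,45), (352,140) and (221,132), the pad at (286,120) and the plunger at (197,101). Tube ends are A (88,148)-(178,151), B (406,115)-(491,126) and C (543,84)-(628,92).

```bash
python3 - <<'E'
from h import *
def P(u,v,z): return ray('top',((u+.5)/2.35-.5+120,(v+.5)/2.35-.5+150),z)
for n,a in dict(bl=(230,37,.16),br=(357,45,.16),fr=(352,140,.16),fl=(221,132,.16),pad=(286,120,.16),pl=(197,101,.164),
  A0=(88,148,.01),A1=(178,151,.01),B0=(406,115,.01),B1=(491,126,.01),C0=(543,84,.01),C1=(628,92,.01),ad=(641,138,.015),fla=(43,140,.03)).items(): print(n,P(*a)[:2].round(4))
s=ctrl.sense(); print(s['q'])
E
```

```text
bl [0.6009 0.2182]
br [0.5838 0.0009]
fr [0.4175 0.0109]
fl [0.4337 0.2286]
pad [0.453  0.1207]
pl [0.4866 0.2698]
A0 [0.4436 0.4922]
A1 [0.4361 0.3283]
B0 [ 0.4988 -0.0874]
B1 [ 0.4761 -0.2423]
C0 [ 0.5551 -0.3427]
C1 [ 0.5378 -0.4986]
ad [ 0.4492 -0.5128]
fla [0.4548 0.5685]
[-1.47111887e+00  1.59000980e-01  1.59811620e+00  6.97753251e-06
  1.38621473e+00 -2.10128327e-01]
```

```bash
python3 -m inch '[{"tx":46.8,"ty":-55,"tz":0,"spin":-68,"fingers":-1},{"tx":46.8,"ty":-55,"tz":0,"spin":-68,"fingers":-1},{"tx":46.8,"ty":-55,"tz":0,"spin":-68,"fingers":-1},{"tx":46.8,"ty":-55,"tz":0,"spin":-68,"fingers":-1},{"tx":46.8,"ty":-55,"tz":0,"spin":-68,"fingers":-1},{"tx":46.8,"ty":-55,"tz":0,"spin":-68,"fingers":-1},{"tx":46.8,"ty":-55,"tz":0,"spin":-68,"fingers":-1},{"tx":46.8,"ty":-55,"tz":0,"spin":-68,"fingers":-1},{"tx":46.8,"ty":-55,"tz":0,"spin":-68,"fingers":-1},{"tx":46.8,"ty":-55,"tz":0,"spin":-68,"fingers":-1}]' 40
python3 - <<'E'
from h import *
print(ctrl.sense()['eef_pos'],rel((.451,.120,.19)))
E
```

```text
t: 1.35
eef_pos: [0.4162, 0.0313, 0.2483]
eef_rot: [2.302, 2.137, 0.0]
force: [0.9, -0.5, -0.2]
opening: -0.0002
grip_force: 0.0
[0.41621313 0.03133076 0.24827528] (array([9.1 , 2.81, 5.83]), [[0.074, 0.997, 0.001], [0.997, -0.074, -0.0], [-0.0, 0.001, -1.0]])
```

```bash
python3 -m inch '[{"tx":9.1,"ty":2.8,"tz":3},{"tx":9.1,"ty":2.8,"tz":3},{"tx":9.1,"ty":2.8,"tz":3},{"tx":9.1,"ty":2.8,"tz":5.2},{"tx":9.1,"ty":2.8,"tz":5.2}]'
python3 - <<'E'
from h import *
snap('wrist','w1')
print(ctrl.sense()['eef_pos'],proj('wrist',(.453,.1207,.16),'w1')*1.5)
E
```

```text
[0.41725269 0.0384485  0.24812386] [436.19023333 128.91097032]schema error: expected keys tx, ty, tz, spin, fingers
```

View pics/w1.png

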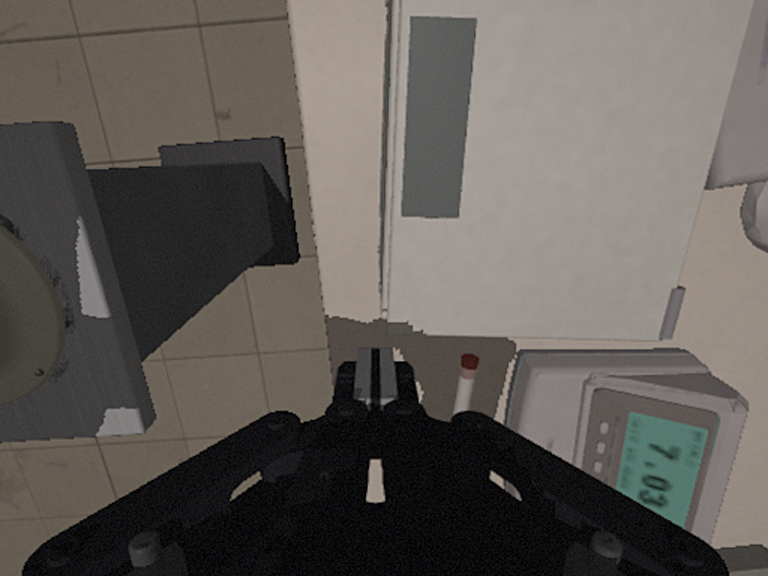

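The pad is centred at (439,116), within a few mm of where I predicted.

```bash
python3 -m inch '[{"tx":8.6,"ty":2.8,"tz":3,"spin":0,"fingers":-1},{"tx":8.6,"ty":2.8,"tz":3,"spin":0,"fingers":-1},{"tx":8.6,"ty":2.8,"tz":5.8,"spin":0,"fingers":-1},{"tx":8.6,"ty":2.8,"tz":5.8,"spin":0,"fingers":-1},{"tx":8.6,"ty":2.8,"tz":6.8,"spin":0,"fingers":-1},{"tx":8.6,"ty":2.8,"tz":7.2,"spin":0,"fingers":-1},{"tx":8.6,"ty":2.8,"tz":7.4,"spin":0,"fingers":-1},{"tx":8.6,"ty":2.8,"tz":7.4,"spin":0,"fingers":-1}]'
```

```text
t: 2.4
eef_pos: [0.4504, 0.1126, 0.1748]
eef_rot: [2.302, 2.137, 0.0]
force: [-2.2, -0.9, 3.2]
opening: 0.0002
grip_force: 1.6
```

```bash
python3 -m inch '[{"tx":0,"ty":0,"tz":0.4,"spin":0,"fingers":-1},{"tx":0,"ty":0,"tz":0.7,"spin":0,"fingers":-1},{"tx":0,"ty":0,"tz":0.7,"spin":0,"fingers":-1}]'
```

```text
t: 2.78
eef_pos: [0.4508, 0.1127, 0.1678]
eef_rot: [2.301, 2.137, 0.001]
force: [-0.5, -2.9, 4.8]
opening: -0.0004
grip_force: 2.7
```

```bash
python3 -m inch '[{"tx":0,"ty":0,"tz":0.15,"spin":0,"fingers":-1},{"tx":0,"ty":0,"tz":0.15,"spin":0,"fingers":-1}]'
```

```text
t: 3.02
eef_pos: [0.451, 0.1126, 0.1673]
eef_rot: [2.301, 2.137, 0.001]
force: [-4.9, -2.9, 11.9]
opening: -0.0004
grip_force: 6.3
```

```bash
python3 -m inch '[{"tx":0,"ty":0,"tz":-1.5,"spin":0,"fingers":-1},{"tx":0,"ty":-6,"tz":-4,"spin":0,"fingers":-1},{"tx":0,"ty":-10,"tz":-8,"spin":0,"fingers":1},{"tx":0,"ty":-10,"tz":-10,"spin":0,"fingers":1},{"tx":0,"ty":-10,"tz":-10,"spin":0,"fingers":1},{"tx":0,"ty":-10,"tz":-10,"spin":0,"fingers":1},{"tx":0,"ty":-10,"tz":-10,"spin":0,"fingers":1},{"tx":0,"ty":-10,"tz":-10,"spin":0,"fingers":1},{"tx":0,"ty":-10,"tz":-10,"spin":0,"fingers":1}]'
python3 - <<'E'
from h import *
snap('top','t2',(120,100,460,245),2.35)
E
```

```text
t: 4.15
eef_pos: [0.3504, 0.1203, 0.2653]
eef_rot: [-2.302, -2.137, 0.001]
force: [-0.9, -0.0, 0.7]
opening: 0.0857
grip_force: 0.0
```

View pics/t2.png

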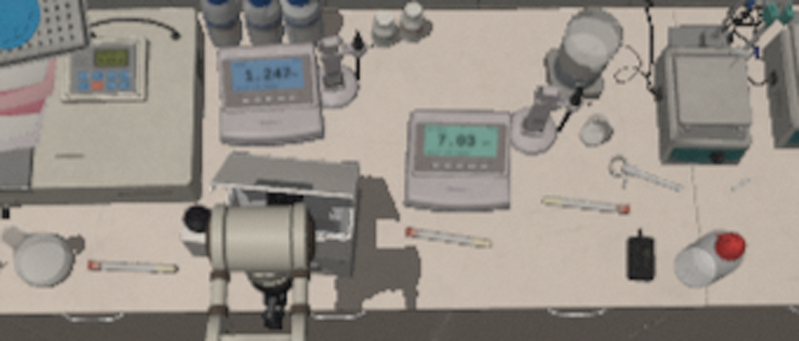

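The lid is open, and the whole bench shows three tubes. Next I'll go above tube B.

```bash
python3 -m inch '[{"tx":-27.4,"ty":15.8,"tz":0,"spin":4,"fingers":0},{"tx":-27.4,"ty":15.8,"tz":0,"spin":4,"fingers":0},{"tx":-27.4,"ty":15.8,"tz":0,"spin":4,"fingers":0},{"tx":-27.4,"ty":15.8,"tz":0,"spin":4,"fingers":0},{"tx":-27.4,"ty":15.8,"tz":0,"spin":4,"fingers":0},{"tx":-27.4,"ty":15.8,"tz":8,"spin":4,"fingers":0},{"tx":-27.4,"ty":15.8,"tz":12,"spin":4,"fingers":0},{"tx":-27.4,"ty":15.8,"tz":12,"spin":4,"fingers":0},{"tx":-27.4,"ty":15.8,"tz":12,"spin":4,"fingers":0}]'
python3 - <<'E'
from h import *
snap('wrist','w2')
print(ctrl.sense()['eef_pos'],proj('wrist',(.4988,-.0874,.01),'w2')*1.5,proj('wrist',(.4761,-.2423,.01),'w2')*1.5)
print([ray('top',((u+.5)/2.35-.5+120,(209.5)/2.35-.5+100),.0)[:2].round(3) for u in (410,510)])
E
```

```text
t: 5.32
eef_pos: [0.489, -0.1652, 0.1481]
eef_rot: [2.373, 2.054, 0.001]
force: [1.2, 0.2, 0.4]
opening: 0.043
grip_force: 0.0
[ 0.48960694 -0.16559201  0.14901467] [371.9543863 156.7855418] [372.13098996 380.28709259]
[array([ 0.546, -0.097]), array([ 0.544, -0.282])]
```

View pics/w2.png

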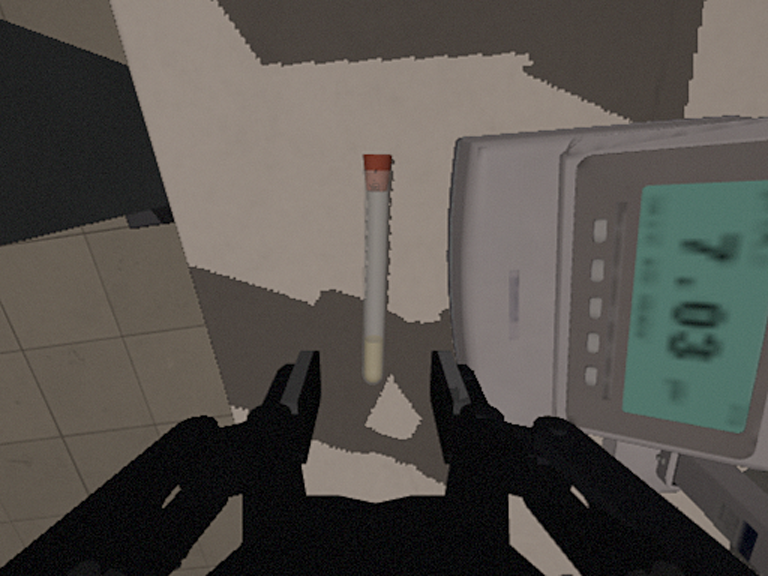

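The wrist view puts tube B's stopper end at (377,154) and its round end at (372,383). The meter's front face is clear of a half-open gripper.

```bash
python3 - <<'E'
from h import *
f=lambda u,v:ray('wrist',((u+.5)/1.5-.5,(v+.5)/1.5-.5),.01,'w2')
a,b=f(377,156),f(372,382);print(a,b,np.linalg.norm(a-b),np.degrees(np.arctan2(*(a-b)[1::-1])))
c=(a+b)/2;c[2]=.019;print(c,rel(c)[0])
E
```

```text
[ 0.50180968 -0.08722378  0.01      ] [ 0.47564372 -0.2434718   0.01      ] 0.15842380323464458 80.4932170406193
[ 0.4887267  -0.16534779  0.019     ] [ 0.04 -0.15 13.  ]
```

```bash
python3 -m inch '[{"tx":0,"ty":-0.1,"tz":6,"spin":1,"fingers":0},{"tx":0,"ty":-0.1,"tz":11,"spin":1,"fingers":0},{"tx":0,"ty":-0.1,"tz":13,"spin":1,"fingers":0},{"tx":0,"ty":-0.1,"tz":13,"spin":1,"fingers":0},{"tx":0,"ty":-0.1,"tz":13,"spin":1,"fingers":-1},{"tx":0,"ty":-0.1,"tz":13,"spin":1,"fingers":-1},{"tx":0,"ty":-0.1,"tz":13,"spin":1,"fingers":-1},{"tx":0,"ty":-0.1,"tz":13,"spin":1,"fingers":-1}]' 60
```

```text
t: 6.38
eef_pos: [0.4887, -0.1656, 0.0184]
eef_rot: [2.39, 2.032, 0.002]
force: [-0.8, 0.7, 5.4]
opening: 0.0196
grip_force: 58.4
```

```bash
python3 -m inch '[{"tx":0,"ty":0,"tz":-6,"spin":0,"fingers":-1},{"tx":0,"ty":0,"tz":-12,"spin":0,"fingers":-1},{"tx":0,"ty":0,"tz":-18,"spin":0,"fingers":-1},{"tx":0,"ty":0,"tz":-24,"spin":0,"fingers":-1},{"tx":0,"ty":0,"tz":-24,"spin":0,"fingers":-1}]'
python3 - <<'E'
from h import *
print([ray('wrist',((u+.5)/1.5-.5,(v+.5)/1.5-.5),.16,'w1').round(4) for u,v in((409,17),(475,19),(459,217),(402,215),(439,116),(388,322),(660,340))])
print(rel((.505,.116,.255)))
E
```

```text
t: 7.0
eef_pos: [0.4898, -0.1663, 0.2635]
eef_rot: [2.383, 2.026, 0.007]
force: [0.9, 0.2, -0.5]
opening: 0.019
grip_force: 59.2
[array([0.4419, 0.1691, 0.16  ]), array([0.4718, 0.1661, 0.16  ]), array([0.4636, 0.0769, 0.16  ]), array([0.4339, 0.0802, 0.16  ]), array([0.4544, 0.1266, 0.16  ]), array([0.4227, 0.0204, 0.16  ]), array([ 0.5785, -0.0025,  0.16  ])]
(array([28.11, -3.04,  0.66]), [[0.161, 0.987, 0.012], [0.987, -0.16, -0.008], [-0.006, 0.013, -1.0]])
```

```bash
python3 -m inch '[{"tx":28,"ty":-3,"tz":0.5,"spin":-5,"fingers":-1},{"tx":28,"ty":-3,"tz":0.5,"spin":-5,"fingers":-1},{"tx":28,"ty":-3,"tz":0.5,"spin":-5,"fingers":-1},{"tx":28,"ty":-3,"tz":0.5,"spin":-5,"fingers":-1},{"tx":28,"ty":-3,"tz":0.5,"spin":-5,"fingers":-1},{"tx":28,"ty":-3,"tz":0.5,"spin":-5,"fingers":-1},{"tx":28,"ty":-3,"tz":0.5,"spin":-5,"fingers":-1},{"tx":28,"ty":-3,"tz":0.5,"spin":-5,"fingers":-1}]'
python3 - <<'E'
from h import *
snap('wrist','w3')
ex=np.array([np.cos(-.076),np.sin(-.076)]);ey=np.array([-ex[1],ex[0]]);o=np.array([.5125,.116])
for l in((-41.5,100),(-41.5,-100),(27.5,100),(27.5,-100)):
  print(l,(proj('wrist',(*(o+(l[0]*ex+l[1]*ey)/1000),.145),'w3')*1.5).round())
print(rel((.506,.116,.165)),ctrl.sense()['eef_pos'])
E
```

```text
t: 8.0
eef_pos: [0.5021, 0.1155, 0.2507]
eef_rot: [2.304, 2.136, -0.001]
force: [-0.2, -0.1, -0.1]
opening: 0.0194
grip_force: 59.2
(-41.5, 100) [315. 112.]
(-41.5, -100) [329. 433.]
(27.5, 100) [447. 112.]
(27.5, -100) [431. 433.]
(array([0.07, 0.37, 8.58]), [[0.076, 0.997, 0.0], [0.997, -0.076, -0.0], [-0.0, 0.0, -1.0]]) [0.50223051 0.11557482 0.25077503]
```

View pics/w3.png

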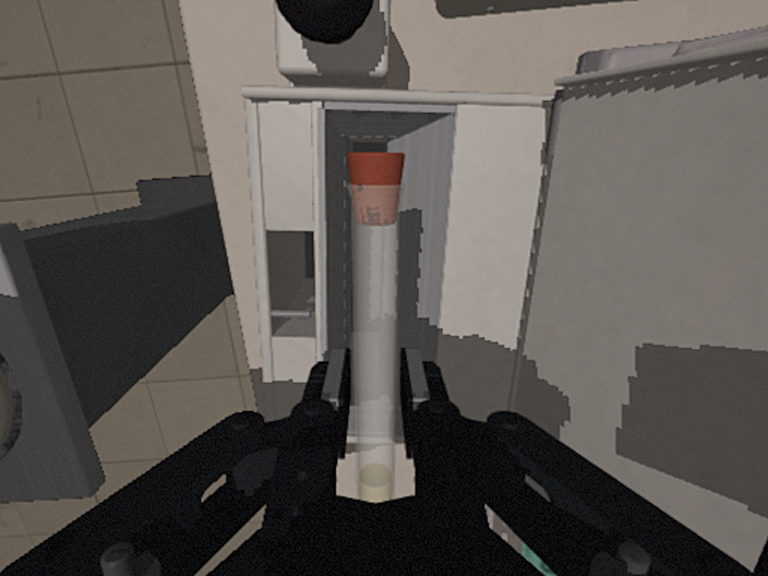

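The hopper mouth front edge is at u≈320, the back edge at u≈455 and the far end at v≈104. That puts its centre about 3 mm further back than I assumed, and the tube lies along the slot. I'll lower it and release.

```bash
python3 -m inch '[{"tx":0,"ty":0.5,"tz":5,"spin":0,"fingers":-1},{"tx":0,"ty":0.5,"tz":8.4,"spin":0,"fingers":-1},{"tx":0,"ty":0.5,"tz":8.4,"spin":0,"fingers":-1},{"tx":0,"ty":0.5,"tz":8.4,"spin":0,"fingers":-0.3},{"tx":0,"ty":0.5,"tz":8.4,"spin":0,"fingers":-0.3},{"tx":0,"ty":0.5,"tz":8.4,"spin":0,"fingers":-0.3},{"tx":0,"ty":0.5,"tz":5,"spin":0,"fingers":-0.3},{"tx":0,"ty":0.5,"tz":0,"spin":0,"fingers":0},{"tx":0,"ty":0.5,"tz":0,"spin":0,"fingers":0}]'
python3 - <<'E'
from h import *
snap('wrist','w4',(100,40,420,300),2.2)
print(rel((.5465,-.42,.25)))
E
```

```text
t: 9.18
eef_pos: [0.5101, 0.1164, 0.2565]
eef_rot: [2.297, 2.133, 0.012]
force: [0.2, -0.2, -0.3]
opening: 0.0427
grip_force: 0.0
(array([-53.21,   7.74,   0.39]), [[0.074, 0.997, 0.006], [0.997, -0.074, -0.0], [0.0, 0.006, -1.0]])
```

View pics/w4.png

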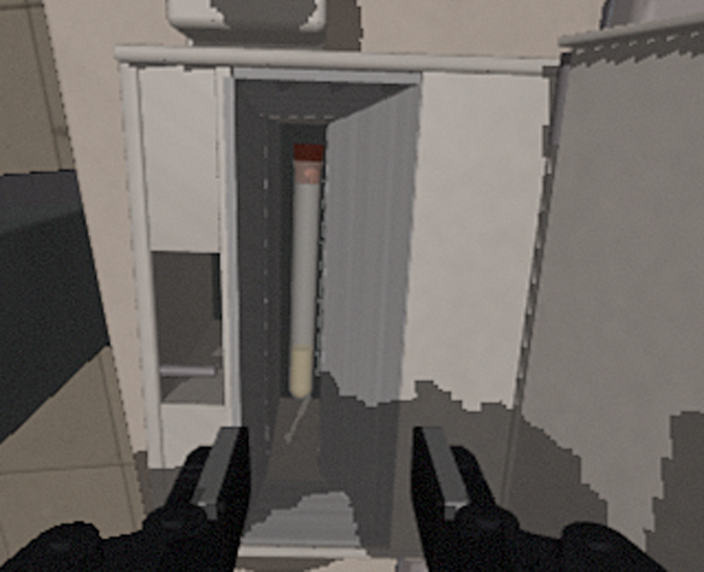

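The tube lies in the slot, from (308,152) to (300,395) in the crop. Tube C next.

```bash
python3 -m inch '[{"tx":-53.2,"ty":7.7,"tz":0,"spin":2,"fingers":0},{"tx":-53.2,"ty":7.7,"tz":0,"spin":2,"fingers":0},{"tx":-53.2,"ty":7.7,"tz":0,"spin":2,"fingers":0},{"tx":-53.2,"ty":7.7,"tz":0,"spin":2,"fingers":0},{"tx":-53.2,"ty":7.7,"tz":0,"spin":2,"fingers":0},{"tx":-53.2,"ty":7.7,"tz":0,"spin":2,"fingers":0},{"tx":-53.2,"ty":7.7,"tz":0,"spin":2,"fingers":0},{"tx":-53.2,"ty":7.7,"tz":0,"spin":2,"fingers":0},{"tx":-53.2,"ty":7.7,"tz":0,"spin":2,"fingers":0},{"tx":-53.2,"ty":7.7,"tz":0,"spin":2,"fingers":0}]'
python3 -m inch '[{"tx":0,"ty":0,"tz":6,"spin":0,"fingers":0},{"tx":0,"ty":0,"tz":9,"spin":0,"fingers":0},{"tx":0,"ty":0,"tz":9,"spin":0,"fingers":0},{"tx":0,"ty":0,"tz":9,"spin":0,"fingers":0}]'
python3 - <<'E'
from h import *
snap('wrist','w5')
print(ctrl.sense()['eef_pos'],proj('wrist',(.5551,-.3427,.01),'w5')*1.5,proj('wrist',(.5378,-.4986,.01),'w5')*1.5)
E
```

```text
t: 10.48
eef_pos: [0.5432, -0.4221, 0.2484]
eef_rot: [-2.341, -2.091, 0.001]
force: [-0.0, -0.2, -0.6]
opening: 0.0427
grip_force: 0.0
t: 10.98
eef_pos: [0.5453, -0.4198, 0.1625]
eef_rot: [2.337, 2.097, 0.0]
force: [-0.6, 0.4, 0.2]
opening: 0.0428
grip_force: 0.0
[ 0.54556473 -0.42032131  0.16335819] [376.73404039 157.83491053] [376.07717181 371.60375512]
```

View pics/w5.png

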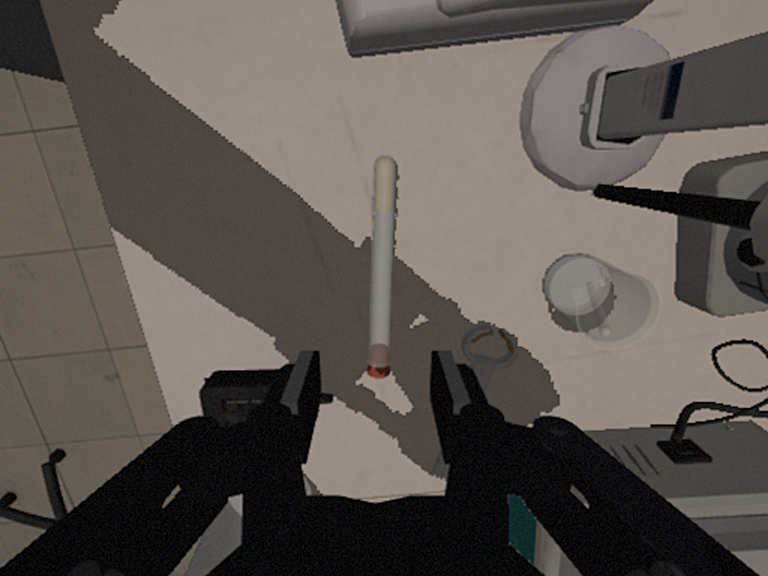

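Tube C's ends are at (385,157) and (378,376). The adapter and the ring are clear of the grasp.

```bash
python3 - <<'E'
from h import *
f=lambda u,v:ray('wrist',((u+.5)/1.5-.5,(v+.5)/1.5-.5),.01,'w5')
a,b=f(385,159),f(378,375);print(a,b,np.linalg.norm(a-b),np.degrees(np.arctan2(*(a-b)[1::-1])))
c=(a+b)/2;c[2]=.019;r=rel(c);print(c,r[0],np.degrees(np.arctan2(r[1][1][0],r[1][0][0])))
E
```

```text
[ 0.56022355 -0.34382998  0.01      ] [ 0.53878919 -0.50146814  0.01      ] 0.15908871381565395 82.25686996902827
[ 0.54950637 -0.42264906  0.019     ] [-0.15  0.38 14.44] 83.79902900387091
```

```bash
python3 -m inch '[{"tx":-0.1,"ty":0.3,"tz":6,"spin":1.5,"fingers":0},{"tx":-0.1,"ty":0.3,"tz":12,"spin":1.5,"fingers":0},{"tx":-0.1,"ty":0.3,"tz":14.4,"spin":1.5,"fingers":0},{"tx":-0.1,"ty":0.3,"tz":14.4,"spin":1.5,"fingers":0},{"tx":-0.1,"ty":0.3,"tz":14.4,"spin":1.5,"fingers":-1},{"tx":-0.1,"ty":0.3,"tz":14.4,"spin":1.5,"fingers":-1},{"tx":-0.1,"ty":0.3,"tz":14.4,"spin":1.5,"fingers":-1},{"tx":-0.1,"ty":0.3,"tz":14.4,"spin":1.5,"fingers":-1}]' 60
python3 -m inch '[{"tx":0,"ty":0,"tz":-6,"spin":0,"fingers":-1},{"tx":0,"ty":0,"tz":-12,"spin":0,"fingers":-1},{"tx":0,"ty":0,"tz":-18,"spin":0,"fingers":-1},{"tx":0,"ty":0,"tz":-23.5,"spin":0,"fingers":-1},{"tx":0,"ty":0,"tz":-23.5,"spin":0,"fingers":-1},{"tx":0,"ty":0,"tz":-23.5,"spin":0,"fingers":-1}]'
python3 - <<'E'
from h import *
print(rel((.508,.116,.25)))
E
```

```text
t: 12.02
eef_pos: [0.5488, -0.4227, 0.0196]
eef_rot: [2.363, 2.063, 0.0]
force: [-0.1, 0.4, 6.6]
opening: 0.0191
grip_force: 58.9
t: 12.78
eef_pos: [0.5472, -0.421, 0.2516]
eef_rot: [-2.366, -2.066, 0.0]
force: [-0.5, -0.3, -1.0]
opening: 0.0193
grip_force: 59.7
(array([ 52.69, -11.13,   0.17]), [[0.135, 0.991, -0.0], [0.991, -0.135, 0.0], [0.0, -0.0, -1.0]])
```

```bash
python3 -m inch '[{"tx":52.7,"ty":-11.1,"tz":0,"spin":-3.4,"fingers":-1},{"tx":52.7,"ty":-11.1,"tz":0,"spin":-3.4,"fingers":-1},{"tx":52.7,"ty":-11.1,"tz":0,"spin":-3.4,"fingers":-1},{"tx":52.7,"ty":-11.1,"tz":0,"spin":-3.4,"fingers":-1},{"tx":52.7,"ty":-11.1,"tz":0,"spin":-3.4,"fingers":-1},{"tx":52.7,"ty":-11.1,"tz":0,"spin":-3.4,"fingers":-1},{"tx":52.7,"ty":-11.1,"tz":0,"spin":-3.4,"fingers":-1},{"tx":52.7,"ty":-11.1,"tz":0,"spin":-3.4,"fingers":-1},{"tx":52.7,"ty":-11.1,"tz":0,"spin":-3.4,"fingers":-1},{"tx":52.7,"ty":-11.1,"tz":0,"spin":-3.4,"fingers":-1}]'
python3 -m inch '[{"tx":0,"ty":0,"tz":0,"spin":0,"fingers":-1}]'
python3 - <<'E'
from h import *
print(rel((.508,.116,.166)))
E
```

```text
t: 14.02
eef_pos: [0.5068, 0.1182, 0.2496]
eef_rot: [-2.297, -2.138, 0.004]
force: [0.2, -1.3, -1.1]
opening: 0.0193
grip_force: 59.7
t: 14.15
eef_pos: [0.5078, 0.1154, 0.2503]
eef_rot: [-2.303, -2.135, 0.004]
force: [-0.6, -0.8, -0.2]
opening: 0.0191
grip_force: 59.7
(array([0.07, 0.04, 8.43]), [[0.076, 0.997, -0.003], [0.997, -0.076, -0.001], [-0.001, -0.003, -1.0]])
```

```bash
python3 -m inch '[{"tx":0,"ty":0,"tz":5,"spin":0,"fingers":-1},{"tx":0,"ty":0,"tz":8.4,"spin":0,"fingers":-1},{"tx":0,"ty":0,"tz":8.4,"spin":0,"fingers":-1},{"tx":0,"ty":0,"tz":8.4,"spin":0,"fingers":-0.3},{"tx":0,"ty":0,"tz":8.4,"spin":0,"fingers":-0.3},{"tx":0,"ty":0,"tz":8.4,"spin":0,"fingers":-0.3},{"tx":0,"ty":0,"tz":5,"spin":0,"fingers":-0.3},{"tx":0,"ty":0,"tz":0,"spin":0,"fingers":0},{"tx":0,"ty":0,"tz":-1,"spin":0,"fingers":0},{"tx":0,"ty":0,"tz":-1,"spin":0,"fingers":0}]'
python3 - <<'E'
from h import *
snap('wrist','w6',(100,40,420,300),2.2);snap('top','t3',(120,150,460,245),2.35)
a=np.load('pics/t2.npy')[180:240,140:210].astype(int)-np.load('pics/t3.npy')[180:240,140:210]
print(np.abs(a).max())
print(rel((.44,.4105,.26)))
E
```

```text
t: 15.4
eef_pos: [0.5089, 0.1159, 0.2627]
eef_rot: [2.303, 2.135, 0.003]
force: [-0.6, 1.2, 0.5]
opening: 0.0428
grip_force: 0.0
133
(array([28.86, -8.98,  0.06]), [[0.076, 0.997, -0.002], [0.997, -0.076, 0.0], [-0.0, -0.002, -1.0]])
```

View pics/w6.png

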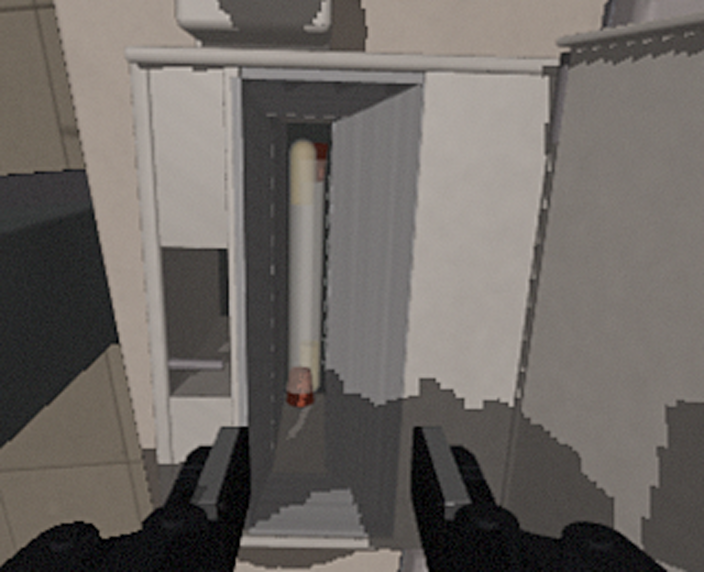

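Both tubes are in the slot. Next I'll go above tube A and look.

```bash
python3 -m inch '[{"tx":28.9,"ty":-9,"tz":0,"spin":0,"fingers":0},{"tx":28.9,"ty":-9,"tz":0,"spin":0,"fingers":0},{"tx":28.9,"ty":-9,"tz":0,"spin":0,"fingers":0},{"tx":28.9,"ty":-9,"tz":0,"spin":0,"fingers":0},{"tx":28.9,"ty":-9,"tz":0,"spin":0,"fingers":0},{"tx":28.9,"ty":-9,"tz":0,"spin":0,"fingers":0},{"tx":28.9,"ty":-9,"tz":2,"spin":0,"fingers":0},{"tx":28.9,"ty":-9,"tz":2,"spin":0,"fingers":0},{"tx":28.9,"ty":-9,"tz":2,"spin":0,"fingers":0}]'
python3 - <<'E'
from h import *
snap('wrist','w7')
print(ctrl.sense()['eef_pos'],proj('wrist',(.4436,.4922,.01),'w7')*1.5,proj('wrist',(.4361,.3283,.01),'w7')*1.5)
E
```

```text
t: 16.62
eef_pos: [0.4409, 0.4098, 0.2412]
eef_rot: [-2.306, -2.133, 0.002]
force: [0.1, 0.4, 0.2]
opening: 0.043
grip_force: 0.0
[0.44115155 0.41004183 0.2418324 ] [370.71512578 151.14824058] [376.80785457 332.26700874]
```

View pics/w7.png

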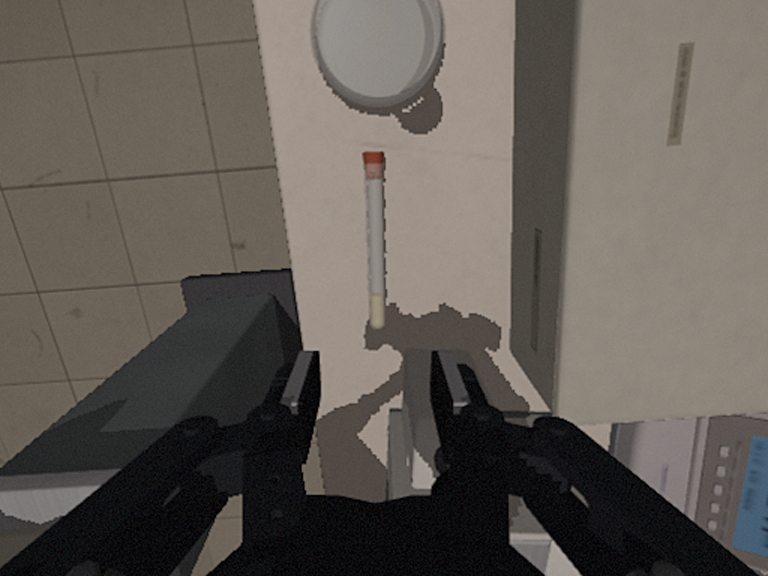

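Tube A's ends are at (374,151) and (377,329). The flask's near rim is at about (380,110).

```bash
python3 - <<'E'
from h import *
f=lambda u,v,z=.01:ray('wrist',((u+.5)/1.5-.5,(v+.5)/1.5-.5),z,'w7')
a,b=f(374,153),f(377,328);print(a,b,np.linalg.norm(a-b),np.degrees(np.arctan2(*(a-b)[1::-1])))
c=(a+b)/2;c[2]=.019;r=rel(c);print(c,r[0],np.degrees(np.arctan2(r[1][1][0],r[1][0][0])))
print('flask edge',f(380,110,0),f(315,40,.0),f(442,40,.0),'box',f(512,300,0))
print('cam',proj('wrist',(.46,.57,.176),'w7')*1.5)
E
```

```text
[0.44601095 0.49074622 0.01      ] [0.43640376 0.33298057 0.01      ] 0.15805789507269605 86.5152583712797
[0.44120735 0.4118634  0.019     ] [ 1.800e-01 -1.000e-02  2.228e+01] 85.58371655704146
flask edge [0.45359429 0.52407998 0.        ] [0.40622252 0.57879757 0.        ] [0.50614011 0.57095906 0.        ] box [0.56693202 0.34759696 0.        ]
cam [392.32514065 -68.8681698 ]
```

```bash
python3 -m inch '[{"tx":-0.8,"ty":0.05,"tz":6,"spin":-1,"fingers":0},{"tx":-0.8,"ty":0.05,"tz":12,"spin":-1,"fingers":0},{"tx":-0.8,"ty":0.05,"tz":18,"spin":-1,"fingers":0},{"tx":-0.8,"ty":0.05,"tz":22.2,"spin":-1,"fingers":0},{"tx":-0.8,"ty":0.05,"tz":22.2,"spin":-1,"fingers":0},{"tx":-0.8,"ty":0.05,"tz":22.2,"spin":-1,"fingers":-1},{"tx":-0.8,"ty":0.05,"tz":22.2,"spin":-1,"fingers":-1},{"tx":-0.8,"ty":0.05,"tz":22.2,"spin":-1,"fingers":-1},{"tx":-0.8,"ty":0.05,"tz":22.2,"spin":-1,"fingers":-1}]' 60
python3 -m inch '[{"tx":0,"ty":0,"tz":-6,"spin":0,"fingers":-1},{"tx":0,"ty":0,"tz":-12,"spin":0,"fingers":-1},{"tx":0,"ty":0,"tz":-18,"spin":0,"fingers":-1},{"tx":0,"ty":0,"tz":-23.5,"spin":0,"fingers":-1},{"tx":0,"ty":0,"tz":-23.5,"spin":0,"fingers":-1},{"tx":0,"ty":0,"tz":-23.5,"spin":0,"fingers":-1}]'
python3 - <<'E'
from h import *
r=rel((.508,.108,.25));print(r,np.degrees(np.arctan2(r[1][1][0],r[1][0][0])))
E
```

```text
t: 17.8
eef_pos: [0.4414, 0.4031, 0.0211]
eef_rot: [2.285, 2.155, 0.003]
force: [-0.5, -0.9, 6.3]
opening: 0.0192
grip_force: 59.2
t: 18.55
eef_pos: [0.44, 0.4026, 0.2538]
eef_rot: [-2.285, -2.155, 0.002]
force: [0.1, 0.1, -1.4]
opening: 0.0192
grip_force: 59.1
(array([-29.01,   8.51,   0.39]), [[0.058, 0.998, -0.001], [0.998, -0.058, -0.001], [-0.001, -0.001, -1.0]]) 86.67392639250792
```

```bash
python3 -m inch '[{"tx":-29,"ty":8.5,"tz":0,"spin":1,"fingers":-1},{"tx":-29,"ty":8.5,"tz":0,"spin":1,"fingers":-1},{"tx":-29,"ty":8.5,"tz":0,"spin":1,"fingers":-1},{"tx":-29,"ty":8.5,"tz":0,"spin":1,"fingers":-1},{"tx":-29,"ty":8.5,"tz":0,"spin":1,"fingers":-1},{"tx":-29,"ty":8.5,"tz":0,"spin":1,"fingers":-1},{"tx":-29,"ty":8.5,"tz":0,"spin":1,"fingers":-1},{"tx":-29,"ty":8.5,"tz":0,"spin":1,"fingers":-1}]'
python3 - <<'E'
from h import *
print(rel((.508,.108,.166))[0])
E
```

```text
t: 19.55
eef_pos: [0.5077, 0.1096, 0.2538]
eef_rot: [-2.301, -2.137, 0.002]
force: [-0.8, 0.2, 0.1]
opening: 0.0193
grip_force: 59.1
[-0.16  0.06  8.78]
```

```bash
python3 -m inch '[{"tx":0,"ty":0,"tz":5,"spin":0,"fingers":-1},{"tx":0,"ty":0,"tz":8.7,"spin":0,"fingers":-1},{"tx":0,"ty":0,"tz":8.7,"spin":0,"fingers":-1},{"tx":0,"ty":0,"tz":8.7,"spin":0,"fingers":-0.3},{"tx":0,"ty":0,"tz":8.7,"spin":0,"fingers":-0.3},{"tx":0,"ty":0,"tz":8.7,"spin":0,"fingers":-0.3},{"tx":0,"ty":0,"tz":5,"spin":0,"fingers":-0.3},{"tx":0,"ty":0,"tz":0,"spin":0,"fingers":0},{"tx":0,"ty":0,"tz":-1,"spin":0,"fingers":0},{"tx":0,"ty":0,"tz":-1,"spin":0,"fingers":0}]'
python3 - <<'E'
from h import *
snap('wrist','w8');snap('top','t4');snap('scene','s4')
a=np.load('pics/w8.npy')[40:300,100:420];b=np.load('pics/s4.npy')[80:384,140:470];c=np.load('pics/t4.npy')[130:250]
W=700
rs=lambda x:cv2.resize(x,(350,int(x.shape[0]*350/x.shape[1])),interpolation=cv2.INTER_CUBIC)
a,b=rs(a),rs(b);h=max(len(a),len(b));p=lambda x:np.pad(x,((0,h-len(x)),(0,0),(0,0)))
c=cv2.resize(c,(700,int(len(c)*700/512)))
cv2.imwrite('pics/m4.png',np.vstack([np.hstack([p(a),p(b)]),c])[:,:,::-1])
E
```

```text
t: 20.8
eef_pos: [0.5089, 0.1084, 0.2657]
eef_rot: [2.303, 2.134, 0.003]
force: [0.0, 0.3, -0.4]
opening: 0.0431
grip_force: 0.0
```

View pics/m4.png

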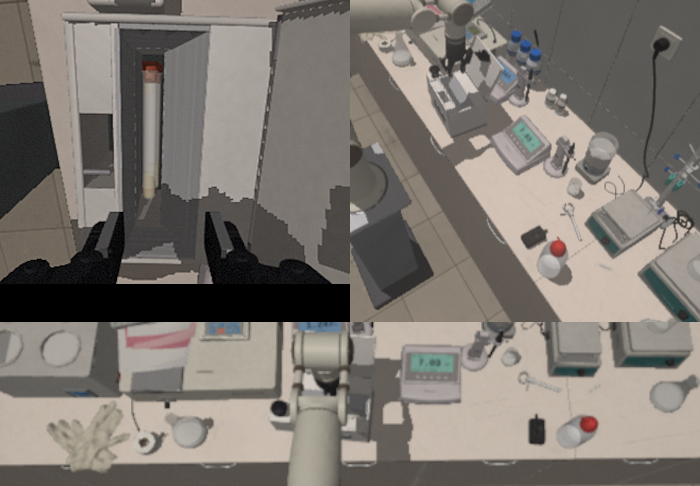

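All three tubes are in the slot and no others are on the bench. I'll go behind the raised lid: up first, then over it.

```bash
python3 -m inch '[{"tx":0,"ty":0,"tz":-6,"spin":0,"fingers":-1},{"tx":1,"ty":0,"tz":-11.5,"spin":0,"fingers":-1},{"tx":1.5,"ty":0,"tz":-11.5,"spin":0,"fingers":-1},{"tx":2,"ty":6,"tz":-11.5,"spin":0,"fingers":-1},{"tx":2,"ty":12,"tz":-11.5,"spin":0,"fingers":-1},{"tx":2,"ty":18.5,"tz":-11.5,"spin":0,"fingers":-1},{"tx":2,"ty":18.5,"tz":-11.5,"spin":0,"fingers":-1},{"tx":2,"ty":18.5,"tz":-11.5,"spin":0,"fingers":-1}]'
python3 - <<'E'
from h import *
snap('scene','s5')
i=np.load('pics/s5.npy')[60:220,170:370]
cv2.imwrite('pics/s5c.png',cv2.resize(i,None,fx=3.5,fy=3.5,interpolation=cv2.INTER_CUBIC)[:,:,::-1])
E
```

```text
t: 21.95
eef_pos: [0.6939, 0.1144, 0.3773]
eef_rot: [-2.302, -2.134, 0.005]
force: [-0.1, 0.7, 0.4]
opening: 0.0
grip_force: 0.0
```

View pics/s5c.png

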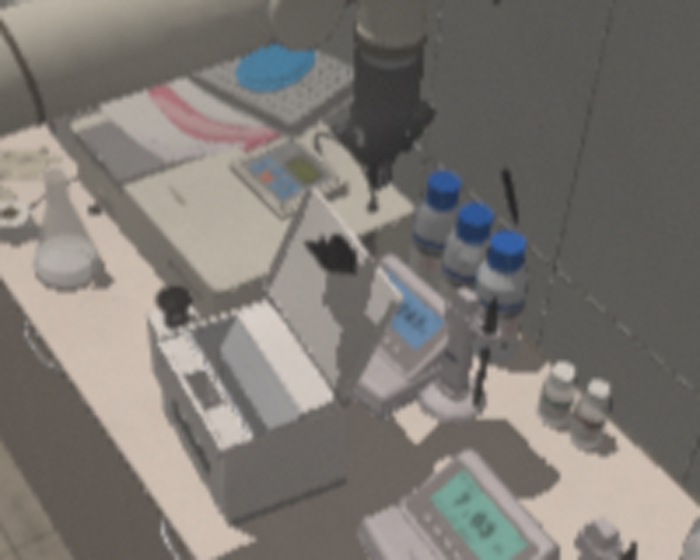

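The gripper stands behind and above the open lid. I'll lower it and check for contact.

```bash
python3 -m inch '[{"tx":0,"ty":0,"tz":5,"spin":0,"fingers":-1},{"tx":0,"ty":0,"tz":8,"spin":0,"fingers":-1},{"tx":0,"ty":0,"tz":8,"spin":0,"fingers":-1},{"tx":0,"ty":-2,"tz":8,"spin":0,"fingers":-1},{"tx":0,"ty":-3,"tz":8,"spin":0,"fingers":-1},{"tx":0,"ty":-4,"tz":8,"spin":0,"fingers":-1},{"tx":0,"ty":-5,"tz":8,"spin":0,"fingers":-1}]'
python3 - <<'E'
from h import *
o=np.array([.514,.116]);ex=np.array([np.cos(-.076),np.sin(-.076)]);print((ctrl.sense()['eef_pos'][:2]-o)@ex)
E
```

```text
t: 22.88
eef_pos: [0.6444, 0.1181, 0.301]
eef_rot: [2.303, 2.134, 0.003]
force: [2.7, -0.2, 1.3]
opening: -0.0003
grip_force: 1.1
0.1298775169449441
```

Contact behind the lid, at about 2.7 N. I'll sweep it over along its arc.

```bash
python3 -m inch '[{"tx":0,"ty":-3.5,"tz":0.6,"spin":0,"fingers":-1},{"tx":0,"ty":-6.7,"tz":1,"spin":0,"fingers":-1},{"tx":0,"ty":-8.5,"tz":1.5,"spin":0,"fingers":-1},{"tx":0,"ty":-10.3,"tz":2,"spin":0,"fingers":-1},{"tx":0,"ty":-11.7,"tz":2.8,"spin":0,"fingers":-1},{"tx":0,"ty":-13.1,"tz":3.6,"spin":0,"fingers":-1},{"tx":0,"ty":-13.1,"tz":3.6,"spin":0,"fingers":-1}]'
python3 -m inch '[{"tx":0,"ty":-1.2,"tz":1.1,"spin":0,"fingers":-1},{"tx":0,"ty":-2.3,"tz":2.3,"spin":0,"fingers":-1},{"tx":0,"ty":-3.2,"tz":3.8,"spin":0,"fingers":-1},{"tx":0,"ty":-4.1,"tz":5.4,"spin":0,"fingers":-1},{"tx":0,"ty":-5,"tz":7.5,"spin":0,"fingers":-1},{"tx":0,"ty":-5.5,"tz":8.4,"spin":0,"fingers":-1},{"tx":0,"ty":-5.5,"tz":8.4,"spin":0,"fingers":-1}]'
python3 - <<'E'
from h import *
o=np.array([.514,.116]);ex=np.array([np.cos(-.076),np.sin(-.076)]);print((ctrl.sense()['eef_pos'][:2]-o)@ex)
E
```

```text
t: 23.75
eef_pos: [0.5129, 0.1282, 0.2634]
eef_rot: [-2.303, -2.135, 0.001]
force: [1.5, 0.0, 1.8]
opening: 0.0001
grip_force: 1.1
t: 24.62
eef_pos: [0.4584, 0.1322, 0.1796]
eef_rot: [-2.303, -2.135, 0.003]
force: [-2.1, 0.0, 3.4]
opening: 0.0003
grip_force: 1.5
-0.05664892825452794
```

Still pushing on the lid at about 3.4 N. I'll press it to the stop.

```bash
python3 -m inch '[{"tx":0,"ty":-0.5,"tz":0.5,"spin":0,"fingers":-1},{"tx":0,"ty":-0.5,"tz":1,"spin":0,"fingers":-1},{"tx":0,"ty":-0.5,"tz":1.2,"spin":0,"fingers":-1},{"tx":0,"ty":-0.5,"tz":1.2,"spin":0,"fingers":-1}]'
```

```text
t: 25.12
eef_pos: [0.4546, 0.1326, 0.1681]
eef_rot: [2.304, 2.135, 0.001]
force: [2.1, -0.4, 3.0]
opening: -0.0001
grip_force: 1.7
```

```bash
python3 -m inch '[{"tx":0,"ty":0,"tz":0.15,"spin":0,"fingers":-1},{"tx":0,"ty":0,"tz":0.2,"spin":0,"fingers":-1},{"tx":0,"ty":0,"tz":0.2,"spin":0,"fingers":-1}]'
```

```text
t: 25.5
eef_pos: [0.4548, 0.1326, 0.167]
eef_rot: [2.303, 2.135, 0.002]
force: [-0.1, -0.2, 10.1]
opening: 0.0002
grip_force: 5.0
```

```bash
python3 -m inch '[{"tx":0,"ty":0,"tz":-1,"spin":0,"fingers":-1},{"tx":0,"ty":0,"tz":-3,"spin":0,"fingers":-1},{"tx":0,"ty":0,"tz":-7,"spin":0,"fingers":-1},{"tx":0,"ty":0,"tz":-7,"spin":0,"fingers":-1},{"tx":0,"ty":0,"tz":-7,"spin":0,"fingers":-1},{"tx":0,"ty":0,"tz":-7,"spin":0,"fingers":-1},{"tx":0,"ty":0,"tz":-7,"spin":0,"fingers":-1}]'
python3 - <<'E'
from h import *
snap('scene','s6');snap('wrist','w9')
i=np.load('pics/s6.npy')[60:220,170:370]
j=np.load('pics/w9.npy')
cv2.imwrite('pics/m6.png',np.hstack([cv2.resize(i,(390,312)),cv2.resize(j,(400,312))])[:,:,::-1])
print(ctrl.sense()['force'],rel((.4866,.2698,.2))[0])
E
```

```text
t: 26.38
eef_pos: [0.4535, 0.1326, 0.2347]
eef_rot: [-2.303, -2.134, 0.003]
force: [1.1, -0.1, 0.8]
opening: -0.0
grip_force: 0.0
[ 0.26581886  0.27886264 -0.81669964] [13.93  2.24  3.51]
```

View pics/m6.png

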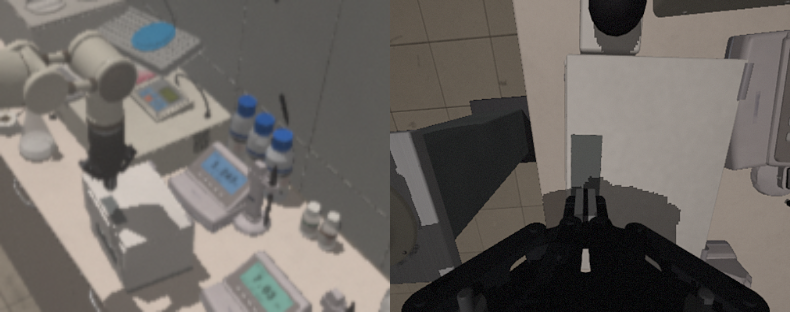

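The lid is shut with nothing touching it. Now the plunger.

```bash
python3 -m inch '[{"tx":5,"ty":1,"tz":0,"spin":0,"fingers":-1},{"tx":10,"ty":2.3,"tz":0,"spin":0,"fingers":-1},{"tx":13.9,"ty":2.3,"tz":0,"spin":0,"fingers":-1},{"tx":13.9,"ty":2.3,"tz":0,"spin":0,"fingers":-1},{"tx":13.9,"ty":2.3,"tz":3.5,"spin":0,"fingers":-1},{"tx":13.9,"ty":2.3,"tz":5.4,"spin":0,"fingers":-1},{"tx":13.9,"ty":2.3,"tz":6.5,"spin":0,"fingers":-1},{"tx":13.9,"ty":2.3,"tz":7.2,"spin":0,"fingers":-1},{"tx":13.9,"ty":2.3,"tz":7.5,"spin":0,"fingers":-1},{"tx":13.9,"ty":2.3,"tz":7.5,"spin":0,"fingers":-1}]'
```

```text
t: 27.72
eef_pos: [0.4875, 0.2688, 0.162]
eef_rot: [2.304, 2.135, -0.002]
force: [-5.6, -3.0, 9.2]
opening: 0.0002
grip_force: 4.1
```

```bash
python3 -m inch '[{"tx":0,"ty":0,"tz":0.3,"spin":0,"fingers":-1},{"tx":0,"ty":0,"tz":0.5,"spin":0,"fingers":-1},{"tx":0,"ty":0,"tz":0.5,"spin":0,"fingers":-1}]'
```

```text
t: 28.1
eef_pos: [0.488, 0.2691, 0.159]
eef_rot: [2.304, 2.135, 0.0]
force: [-9.4, -4.2, 15.7]
opening: 0.0001
grip_force: 8.2
```

```bash
python3 -m inch '[{"tx":0,"ty":0,"tz":0.2,"spin":0,"fingers":-1},{"tx":0,"ty":0,"tz":0.2,"spin":0,"fingers":-1},{"tx":0,"ty":0,"tz":0.2,"spin":0,"fingers":-1}]'
```

```text
t: 28.48
eef_pos: [0.4881, 0.2691, 0.1588]
eef_rot: [2.303, 2.135, 0.0]
force: [-14.2, -6.1, 27.0]
opening: 0.0002
grip_force: 13.5
```

The plunger is hard on its stop. I'll release it and retreat.

```bash
python3 -m inch '[{"tx":0,"ty":0,"tz":-2,"spin":0,"fingers":-1},{"tx":0,"ty":0,"tz":-6,"spin":0,"fingers":-1},{"tx":0,"ty":0,"tz":-12,"spin":0,"fingers":-1},{"tx":0,"ty":0,"tz":-12,"spin":0,"fingers":-1},{"tx":0,"ty":0,"tz":-12,"spin":0,"fingers":-1},{"tx":0,"ty":0,"tz":-12,"spin":0,"fingers":-1},{"tx":0,"ty":0,"tz":-12,"spin":0,"fingers":-1}]'
python3 - <<'E'
from h import *
snap('top','t9')
print(ctrl.sense()['force'])
# unchanged away from arm: pad/adapter/bottle areas
a=np.load('pics/top1.npy').astype(int);b=np.load('pics/t9.npy')
for n,(x0,y0,x1,y1) in dict(lidR=(240,170,270,205),bottle=(380,190,440,225),flask=(120,190,150,222)).items(): print(n,np.abs(a-b)[y0:y1,x0:x1].mean().round(1))
print(ctrl.close_job())
E
```

```text
t: 29.35
eef_pos: [0.487, 0.2692, 0.2723]
eef_rot: [-2.303, -2.135, 0.004]
force: [-1.0, 0.2, -0.1]
opening: 0.0
grip_force: 0.0
[-0.34208807 -0.61344761 -0.14172817]
lidR 31.5
bottle 6.9
flask 7.0
the job is handed in; nothing more can be done
None
```

The job is handed in at about 29 s of robot time: all three tubes on the bench are in the slot, the lid looked shut and stayed down when I let go, and the plunger was pressed hard against its stop and released, though I took no close look at it or the lid before handing in. An image check found the bottle and flask areas essentially unchanged. The lid area did differ from the first picture, which I put down to the arm and its shadow but did not confirm, and the hand-in returned no verdict.

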